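# Open the keyed bench valve

## Task

Take the T-handled key from its stand and put its square shank down the round bush on top of the bench valve; the square-holed spindle inside may stand at any angle, so feel for it, pressing only lightly and turning the key until it drops in, and push the key fully home. Then open the valve by turning the key until its cross-bar is in line with the pipe, and leave the key in place, upright and released. Do not force the key, and do not disturb the vial, the cup or the small box standing around.

Things in the scene. Friction and masses are not known exactly. Their poses are not given: they have to be found in the camera images.
- valve: Bench service valve, fixed: aluminium block 60x60 mm on an 84x84x6 mm foot, pipe stubs up to 28 mm thick out of two opposite sides, steel bush on top. Origin: centre of its underside. y runs along the pipe (144 mm end to end, its middle 28 mm up), z up.
- valve_mouth (a point): Centre of the rim of the round steel bush on top of the valve, 62 mm above the surface: outside diameter 42 mm, round bore 22 mm, 18 mm deep down to the spindle's top. Axes as the valve's.
- spindle_top (a point): Centre of the spindle's flat top in the bush, 44 mm up; axes are the valve's, NOT the spindle's. Square hole 15.3 mm (rim chamfered), 30 mm deep, on the vertical axis; its sides stand at an unknown 23 to 67 degrees from the pipe. A shank within about 5 degrees of it enters, else its corners rest on top. Turns either way against 0.2 N m of friction, stays where left; a hard press can drag it round.
- key: Loose steel T-key, about 150 g, 94 mm tall, upright in the stand. Origin: centre of its lower end; z up, x along the cross-bar. Square shank 14x14 mm (sides along x, y; last 3 mm stepped to 11.5 mm), 46 mm long; then a round collar 32 mm wide, 6 mm thick; neck 12 mm thick; cross-bar 80 (x) x 12 x 16 mm on top.
- key_bar (a point): Centre of the key's cross-bar, the place to grip it, across its 12 mm width; 86 mm above the key's tip. Axes as the key's.
- key_tip (a point): Centre of the lower end of the shank, axes as the key's. About 41 to 44 mm above the surface while the shank rests on the unmatched spindle; 16 mm when fully home, with the collar on the bush's rim.
- key_stand: Grey plastic stand, fixed to the surface: block 70x70 mm, top 52 mm above the surface, with a 23 mm round hole in which the key hangs by its collar (shank 46 mm down the hole). Origin at the centre of its underside.
- vial: Small white-capped reagent vial, 31 mm across, 75 mm tall, loose; leave alone. Origin at the centre of its underside.
- cup: Specimen cup with an orange lid, 60 mm across, 64 mm tall, loose; leave alone. Origin at the centre of its underside.
- carton: Small white carton 42x56x52 mm, loose; leave alone. Origin at the centre of its underside.
There are look-alikes about, which are no part of the job. What is shaped like the key but green or pink is not meant.

How it is judged:
By the outcome, as a careful person would: the job done as asked, in the order asked, and still so for the second after the job is handed in, with the robot touching nothing.
It also fails if it takes over 64 s, if anything falls off the work surface, if the arm or the gripper's body presses on something with over 40 N, if the wrist force passes 120 N, or if a joint passes its speed limit or range.

## Robot

A 6-joint arm with a two-finger parallel gripper is mounted at the origin on a cart in front of the work surface, level with it; the furniture and walls round the work are solid. World frame = base frame: x ahead of the robot, y to its left, z up, the work surface at z = 0. Lengths are in mm, angles in rad, forces in N, time in s.
With the tool pointing down it reaches from about 350 to 975 mm from the base axis. Payload 7.1 kg.
Tool frame: the origin (TCP) lies on the front face of the gripper's body, between the roots of the fingers; the fingertips stand 80 mm ahead of it and the grasp point (between the pads) lies 61 mm ahead of it (env.tips_ahead is the distance from the TCP to the fingertips, in mm); z points along the fingers, y is the line along which they close (so a half turn about z gives the same grasp; the last joint's range is limited). The gripper opens to 88 mm and grips with 3 to 60 N. Pads are 20 mm wide; open, the fingers measure 115 mm over their backs; the gripper's body (75 mm by 178 mm) begins 61 mm behind the grasp point.
Start: joints at [-1.253, 0.423, 1.63, -0, 1.089, -0.019], TCP at [206.56, -589.863, 302.675] pointing down, gripper open.
Joint ranges: [-3, 3], [-0.9, 2.11], [0.09, 2.58], [-1.31, 4.45], [0.11, 2.69], [-2.54, 2.54]. Speed limits (rad/s): [2.39, 2.39, 3.01, 3.14, 3.14, 3.14].

## Interface

Orientations are given as a unit quaternion [x, y, z, w].
In Python, from station import env, set_gripper, viewer, workorder gives the robot as it stands. Calls block until the motion is done:
- env.reach(position, orientation): joint-space move of the TCP to a pose.
- env.move_l(position, rot=None, rate=150, f_stop=None): straight line of the TCP; rot=None keeps the orientation; rate is the mean speed in mm/s. With f_stop (N) it stops when the force on the tool has changed by that much, and returns True; else False.
- env.move_joints(angles): joint-space move.
- set_gripper(opening): finger opening in mm; the grip force is fixed at half the most; returns when the fingers have stopped.
- env.hold(seconds).
- env.ik(position, orientation): joint angles nearest the present ones, or None.
- env.read_state(): the state.
- viewer.camera(name): name is "scene" or "top" or "wrist"; returns the picture (480x640x3 uint8, blue, green, red); there is no depth.
- viewer.camera_params(name): a dict with "fx", "fy", "cx", "cy" (pixels), "pose" (4x4, takes a point from camera to world coordinates); the wrist camera has in their place "tool_from_camera" (4x4, takes a point from camera to tool coordinates, whose origin is the TCP and whose axes are the flange's). Camera axes: x right, y up, looking along -z (the intrinsics and any distortion apply to the point x, -y, -z); pixel columns grow to the right and rows downward; lengths in mm; the calibration is good to about 2 mm. A picture is of the moment at which its call begins: read the wrist's pose just before it. camera_params takes no time and is no camera call.
A pose or a line that the arm cannot do raises env.IKError and nothing moves.
- workorder.sign_off(): hands the job in; it is judged then, once.
The state is a dict: "time_s": time; "qpos": joint angles; "dq": joint speeds; "tau": joint torques, N m; "tool_pos": TCP position; "orientation": TCP orientation; "force": force on the tool from outside, world axes, zero at the start; "wrist_torque": the same for the moment, N m; "width": finger opening in mm; "grip_force": force on a finger pad.
Only numpy, scipy, OpenCV 4.12 (cv2) and the standard library are available. Lean on these libraries where they do the work, as an engineer would, in place of code of your own. Each camera call takes 0.05 s, during which the arm holds its last target. There are 200 camera calls.

## Working session

There is one attempt and no reset: what is moved stays moved. The work goes in short steps, each a Python script; the robot and the scene stay as the last script left them, time stands still between calls to the robot, and variables do not carry over. Pictures are saved under pics/ and viewed, at most 10 in all, crops included, and the job is handed in when it is done.

```bash
mkdir -p pics; ls; python3 - <<'E'
from station import env, viewer
import cv2, numpy as np
for n in ("scene","top"):
    im=viewer.camera(n); cv2.imwrite(f"pics/{n}0.png",im)
    p=viewer.camera_params(n); print(n,{k:(np.round(v,3).tolist() if k=='pose' else v) for k,v in p.items()})
print({k:np.round(v,3).tolist() for k,v in viewer.camera_params("wrist").items() if k!='name'})
print(env.read_state())
E
```

```text
pics
scene {'fx': 574.3541144385016, 'fy': 574.3541144385016, 'cx': 320.8583478517068, 'cy': 237.65478228587938, 'pose': [[-0.637, 0.599, -0.484, -103.982], [-0.77, -0.502, 0.393, 559.41], [-0.007, 0.624, 0.782, 1085.331], [0.0, 0.0, 0.0, 1.0]]}
top {'fx': 529.2989168371837, 'fy': 529.2989168371837, 'cx': 318.1608693132267, 'cy': 239.20718561316409, 'pose': [[0.012, 0.998, -0.066, 457.645], [-1.0, 0.011, -0.017, 44.682], [-0.016, 0.066, 0.998, 1155.109], [0.0, 0.0, 0.0, 1.0]]}
{'fx': 368.93, 'fy': 368.93, 'cx': 320.585, 'cy': 238.695, 'tool_from_camera': [[0.001, 0.968, 0.252, 68.519], [1.0, -0.001, -0.001, 0.856], [-0.0, 0.252, -0.968, -81.864], [0.0, 0.0, 0.0, 1.0]]}
{'time_s': 0.1, 'qpos': array([-1.25299755e+00,  4.23766447e-01,  1.63060866e+00,  1.05091423e-05,
        1.08859720e+00, -1.90199280e-02]), 'dq': array([ 0.00108033, -0.00089519, -0.00327116, -0.00059883, -0.00050955,
        0.00010638]), 'tau': array([-5.79782791e-04, -5.45618320e+01, -2.74324572e+01,  6.45173807e-02,
        1.88827881e-02, -5.06715719e-05]), 'tool_pos': array([ 206.44575837, -589.50374018,  301.98002092]), 'orientation': array([ 9.85852804e-01,  1.67611974e-01, -9.80678045e-05, -6.82834723e-04]), 'force': array([-0.10704395,  0.49305867, -0.66927284]), 'wrist_torque': array([-0.00590057,  0.02178413,  0.01699542]), 'grip_force': 0.0, 'width': 87.74675297206122}
```

View pics/scene0.png

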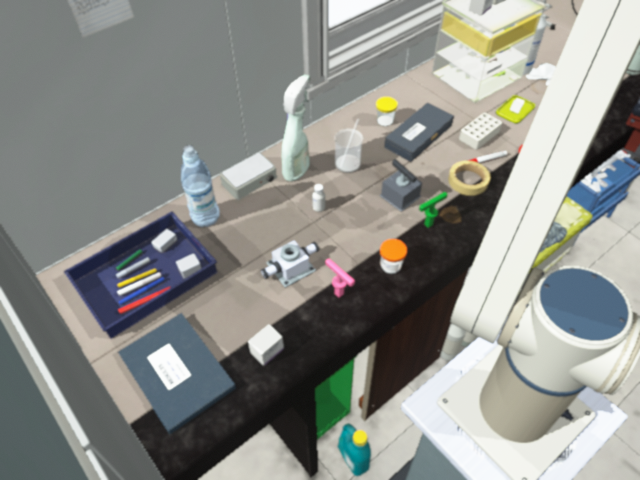

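View pics/top0.png

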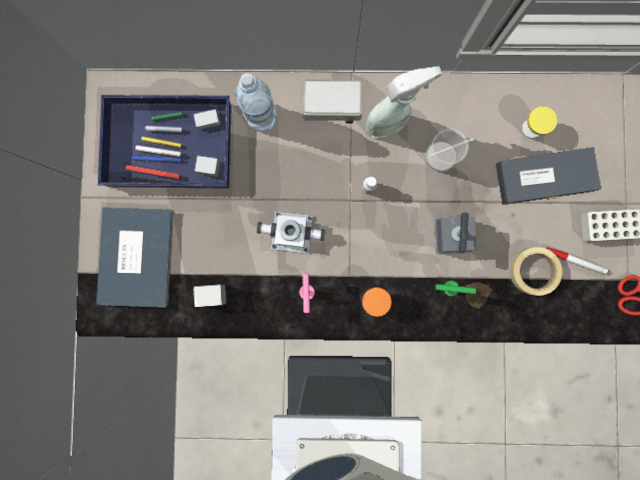

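The top view shows three T-shaped candidates: dark at (460,233) in the grey stand, green at (455,288) and pink at (306,293). The dark steel one in the grey stand fits the description. The valve is at (291,232) with its pipe roughly along the image row. I'll confirm with a crop.

```bash
cat > h.py <<'E'
import numpy as np, cv2
from scipy.spatial.transform import Rotation as R
from station import env, set_gripper, viewer, workorder
def ray(px,name,state=None):
    p=viewer.camera_params(name)
    if name=="wrist":
        T=np.eye(4); T[:3,:3]=R.from_quat(state["orientation"]).as_matrix(); T[:3,3]=state["tool_pos"]
        P=T@p["tool_from_camera"]
    else: P=np.array(p["pose"])
    d=np.array([(px[0]-p["cx"])/p["fx"],-(px[1]-p["cy"])/p["fy"],-1.])
    return P[:3,3],P[:3,:3]@d
def onplane(px,z,name="top",state=None):
    o,d=ray(px,name,state); return o+d*(z-o[2])/d[2]
def down(a):
    "tool pointing down, its closing axis (y) at world angle a"
    y=np.array([np.cos(a),np.sin(a),0]); z=np.array([0,0,-1.]); x=np.cross(y,z)
    return R.from_matrix(np.column_stack([x,y,z])).as_quat()
E
python3 - <<'E'
from h import *
im=cv2.imread("pics/top0.png"); g=cv2.cvtColor(im,cv2.COLOR_BGR2GRAY)
c=np.hstack([cv2.resize(im[200:270,250:330],None,fx=5,fy=5,interpolation=3),cv2.resize(im[200:270,420:490],None,fx=5,fy=5,interpolation=3)])
cv2.imwrite("pics/crop1.png",c)
sub=g[205:262,430:485]
m=(sub<55).astype(np.uint8)
n,l,s,ce=cv2.connectedComponentsWithStats(m)
for i in range(1,n):
    if s[i,4]>20:
        r=cv2.minAreaRect(np.argwhere(l==i)[:,::-1].astype(np.float32)); print(s[i],ce[i]+[430,205],r)
print("stand~",onplane((456,233),52),"bar~",onplane((463,231),92),"valve~",onplane((291,232),62))
for n,p,z in (("vial",(370,184),75),("cup",(377,302),64),("carton",(209,296),52),("pink",(306,293),80),("green",(455,288),80)): print(n,onplane(p,z))
for x,y in ((263,231),(319,235)): print(onplane((x,y),36))
E
```

```text
stand~ [ 546.19945344 -223.22986966   52.        ] bar~ [ 547.16392285 -227.52007527   92.        ] valve~ [543.80117469 119.89814314  62.        ]
vial [643.51347037 -42.05515184  75.        ]
cup [401.8630479  -58.61295385  64.        ]
carton [409.16111466 289.33967555  52.        ]
pink [418.93603415  86.37538364  80.        ]
green [ 432.76066642 -213.86787397   80.        ]
[547.3410972  181.27413328  36.        ]
[540.11003799  62.16745963  36.        ]
```

View pics/crop1.png

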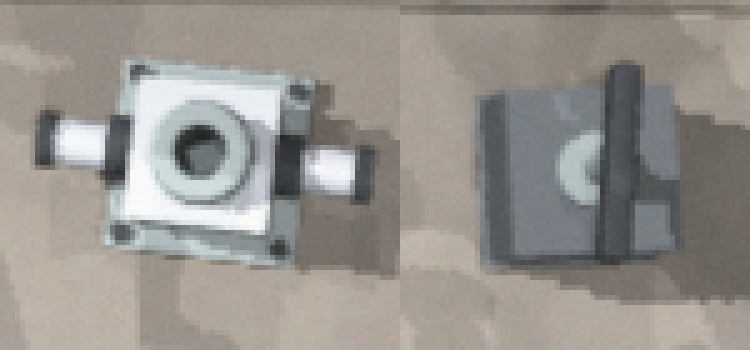

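The crop confirms a dark steel T-bar with a pale collar in the grey stand, centred at about (464,232) with the bar near vertical. The valve bush is at (290.5,230.5) and the spindle hole is partly visible. Next I'll look from near with the wrist camera, over the valve and then the key.

```bash
python3 - <<'E'
from h import *
import pickle
S={}
for n,p,a in (("wv",[546,120,300],1.1),("wk",[547,-226,300],1.48)):
    env.reach(p,down(a)); env.hold(.2)
    s=env.read_state(); im=viewer.camera("wrist"); S[n]=s; cv2.imwrite(f"pics/{n}.png",im)
    print(n,s["time_s"],s["tool_pos"],s["qpos"])
pickle.dump(S,open("S.pkl","wb"))
a,b=[cv2.imread(f"pics/{n}.png")[80:400,120:520] for n in S]
cv2.imwrite("pics/w1.png",np.hstack([a,b]))
E
```

```text
wv 3.075 [546.11190586 119.53426031 299.98194324] [ 1.94225565e-01  3.30235100e-01  1.77968568e+00 -8.40149903e-05
  1.03172884e+00 -9.04914182e-01]
wk 4.625 [ 547.30447113 -224.99820072  300.02886841] [-4.10189771e-01  3.77734987e-01  1.70767606e+00  1.12088290e-04
  1.05619616e+00 -1.89160085e+00]
```

View pics/w1.png

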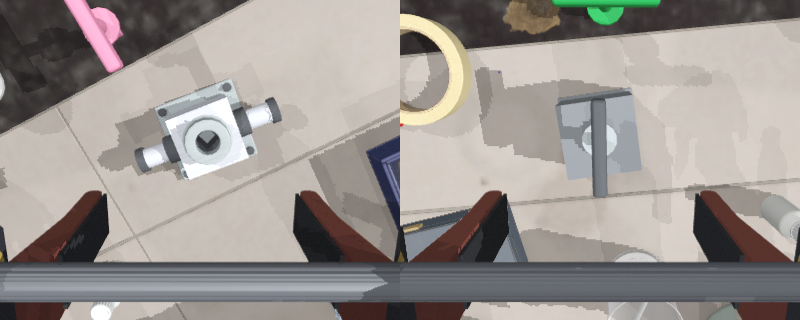

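The wrist views show the bush at full pixel (327,221) with its square hole visible, and the bar running from (318,178) to (320,276). I'll fit these precisely.

```bash
python3 - <<'E'
from h import *
import pickle
S=pickle.load(open("S.pkl","rb"))
k=cv2.imread("pics/wk.png"); v=cv2.imread("pics/wv.png")
def comp(m,seed):
    n,l,s,c=cv2.connectedComponentsWithStats(m.astype(np.uint8)); i=l[seed[1],seed[0]]
    return np.argwhere(l==i)[:,::-1].astype(np.float32) if i else None
g=cv2.cvtColor(k,cv2.COLOR_BGR2GRAY)
print("bar px",g[200,305:335],g[255,305:335])
g2=cv2.cvtColor(v,cv2.COLOR_BGR2GRAY)
print("bush row",g2[221,300:355]); print("col",g2[195:250,327])
ci=cv2.HoughCircles(cv2.GaussianBlur(g2[180:265,285:370],(3,3),0),cv2.HOUGH_GRADIENT,1,10,param1=80,param2=12,minRadius=8,maxRadius=30)
print(None if ci is None else (ci[0][:6]+[285,180,0]).tolist())
a=cv2.resize(v[186:256,287:367],None,fx=5,fy=5,interpolation=2); b=cv2.resize(k[170:285,285:355],None,fx=3,fy=3,interpolation=2)[:350,:]
a=a[:345];b=b[:345]
cv2.imwrite("pics/c2.png",np.hstack([a,b]))
E
```

```text
bar px [169 169 168 168 130 121  78  88 102 116 122 122 123 124 125 125 127 128
 125 123 117 148 167 168 169 168 167 176 176 177] [174 174 174 174 174 174 174 107  85  96 109 119 121 122 124 126 128 128
 129 129 126 115 153 173 174 175 175 176 176 177]
bush row [212 211 174 165 140 205 217 219 219 221 222 222 224 225 228 163 107  67
  56  48  48  48  48  50  68 105 139 142 126  71  48  48  46  48  46  54
  77  78  77 101 172 213 220 220 220 221 220 220 221 224 219 224 232 244
 244]
col [219 209 167 136 143 213 224 226 226 225 226 224 222 222 218 160 138 141
 143 142 141 138 137 139 139 139 142 124  69  45  48  46  48  48  56  63
  79 102 111 134 203 219 224 224 221 218 217 219 221 208 247 254 254 254
 254]
[[312.5, 228.5, 28.299999237060547], [327.5, 221.5, 11.800000190734863], [314.5, 210.5, 23.899999618530273], [331.5, 211.5, 14.399999618530273]]
```

View pics/c2.png

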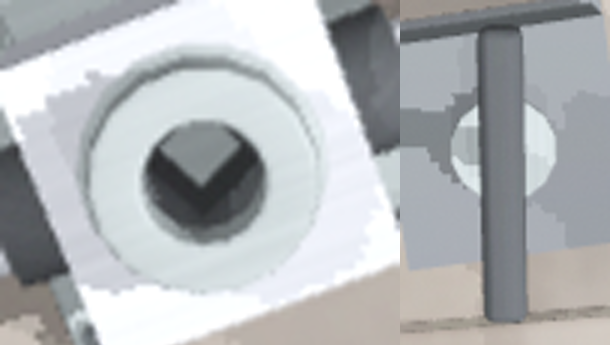

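```bash
python3 - <<'E'
from h import *
import pickle
S=pickle.load(open("S.pkl","rb"))
k,v=S["wk"],S["wv"]
def ang(p,q): return np.arctan2(q[1]-p[1],q[0]-p[0])%np.pi
A=onplane((317.7,200),100,"wrist",k);B=onplane((319.4,255),100,"wrist",k)
print("bar ang",ang(A,B)-np.pi)
C=onplane((318.6,228),100,"wrist",k)
e=[onplane((x,y),100,"wrist",k) for x,y in ((317,179),(320,276.5))]; print("bar",C,"ends mid",(e[0]+e[1])/2,"len",np.linalg.norm(e[0]-e[1]))
print("mouth",onplane((327.6,221.7),62,"wrist",v))
f=lambda x,y:(287+x/5-.4,186+y/5-.4)
P=[onplane(f(*p),44,"wrist",v) for p in ((160,150),(200,187),(243,140))]
print("spindle deg",np.degrees([ang(P[0],P[1]),ang(P[1],P[2])]))
# pipe: end caps in full px from pics w1 (+120,+80)
q=[onplane(p,28,"wrist",v) for p in ((261,240.5),(398,189))]
print("pipe deg (caps)",np.degrees(ang(*q)),np.linalg.norm(q[0]-q[1]), (q[0]+q[1])/2)
# foot / block edges via wrist: block top lower-left edge & via white mask rect
im=cv2.imread("pics/wv.png"); m=(im.min(2)>185).astype(np.uint8); m=cv2.morphologyEx(m,cv2.MORPH_CLOSE,np.ones((9,9)))
n,l,s,c=cv2.connectedComponentsWithStats(m); i=l[222,308]; pts=np.argwhere(l==i)[:,::-1].astype(np.float32)
W=np.array([onplane(p,50,"wrist",v)[:2] for p in pts],np.float32); print("block rect",cv2.minAreaRect(W))
E
```

```text
bar ang -0.05923931731633347
bar [ 543.52027445 -226.99372253  100.        ] ends mid [ 544.6516156 -227.1334582  100.       ] len 78.46480709729148
mouth [548.0272905  124.61461284  62.        ]
spindle deg [ 19.78179266 111.36154938]
pipe deg (caps) 84.01640087462434 142.69561680046095 [549.27136661 125.41123959  28.        ]Traceback (most recent call last):
  File "<stdin>", line 20, in <module>
  File "h.py", line 13, in onplane
    o,d=ray(px,name,state); return o+d*(z-o[2])/d[2]
        ~~~^^^^^^^^^^^^^^^
  File "h.py", line 5, in ray
    p=viewer.camera_params(name)
ValueError: time passes only in moves, steps and waits
```

```bash
cat >> h.py <<'E'
def bush(im,st,seed):
    g=cv2.cvtColor(im,cv2.COLOR_BGR2GRAY); n,l,s,c=cv2.connectedComponentsWithStats((g<185).astype(np.uint8))
    i=l[seed[1]-12:seed[1]+13,seed[0]-12:seed[0]+13]; i=np.bincount(i[i>0]).argmax()
    pts=np.argwhere(l==i)[:,::-1].astype(np.float32); e=cv2.fitEllipse(cv2.convexHull(pts))
    return e,onplane(e[0],62,"wrist",st)
E
python3 - <<'E'
from h import *
import pickle
S=pickle.load(open("S.pkl","rb"))
env.reach([548,123,300],down(1.1-np.pi)); env.hold(.25)
s=env.read_state(); im=viewer.camera("wrist"); cv2.imwrite("pics/wv2.png",im); S["wv2"]=s; pickle.dump(S,open("S.pkl","wb"))
e1,p1=bush(cv2.imread("pics/wv.png"),S["wv"],(327,222))
p=viewer.camera_params("wrist")
# predicted pixel
T=np.eye(4);T[:3,:3]=R.from_quat(s["orientation"]).as_matrix();T[:3,3]=s["tool_pos"]
q=np.linalg.inv(T@p["tool_from_camera"])@np.append(p1,1); u=(int(p["cx"]+p["fx"]*q[0]/-q[2]),int(p["cy"]-p["fy"]*q[1]/-q[2]))
e2,p2=bush(im,s,u); print(e1,p1,u,e2,p2,(p1+p2)/2)
for n,w in (("wv",p1),("wv2",p2)): print("bias tool",R.from_quat(S[n]["orientation"]).inv().apply(w-(p1+p2)/2))
t=cv2.imread("pics/top0.png");g=cv2.cvtColor(t,6)
n,l,st,c=cv2.connectedComponentsWithStats((g[215:250,275:308]<150).astype(np.uint8))
for i in range(1,n):
    if st[i,4]>20: print("top",st[i],c[i]+[275,215],onplane(c[i]+[275,215],62))
print(s["time_s"])
f=cv2.resize(im[u[1]-60:u[1]+60,u[0]-70:u[0]+70],None,fx=4,fy=4,interpolation=2); cv2.imwrite("pics/c3.png",f)
E
```

```text
((327.5552978515625, 222.0352783203125), (24.84371566772461, 25.228487014770508), 102.6185531616211) [548.33171907 126.24952815  62.        ] (316, 224) ((317.88897705078125, 222.46014404296875), (24.760133743286133, 25.159015655517578), 54.86855697631836) [549.33179638 124.01968353  62.        ] [548.83175773 125.13460584  62.        ]
bias tool [ 9.51988827e-01  7.66033733e-01 -7.01414633e-05]
bias tool [ 9.51408901e-01  7.66753882e-01 -8.52403167e-06]
top [  2   5  31  30 169] [300.53254438 240.37278107] [526.62421618  99.87186151  62.        ]
top [12  7 15 19 43] [297.06976744 232.53488372] [542.82453711 107.28665086  62.        ]
top [ 9 10 12 11 94] [289.32978723 229.69148936] [548.56648676 123.43988923  62.        ]
8.3667
```

View pics/c3.png

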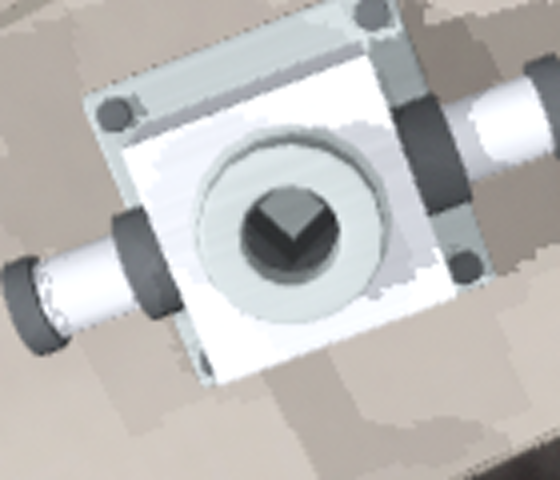

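```bash
python3 - <<'E'
from h import *
import pickle
S=pickle.load(open("S.pkl","rb"))
for i in range(3): print(viewer.camera_params("wrist"))
v=S["wv"]
for px in ((327.6,221.7),(327.555,222.035)): print(onplane(px,62,"wrist",v))
e=[onplane((x,y),100,"wrist",S["wk"]) for x,y in ((317,179),(320,276.5))]; print("bar",(e[0]+e[1])/2)
f=lambda x,y:(316-70+x/4-.4,224-60+y/4-.4)
P=[onplane(f(*p),44,"wrist",S["wv2"]) for p in ((255,205),(293,240),(333,200))]
ang=lambda p,q:np.degrees(np.arctan2(q[1]-p[1],q[0]-p[0])%np.pi)
print(ang(P[0],P[1]),ang(P[1],P[2]))
q=[onplane(f(*p),28,"wrist",S["wv2"]) for p in ((33,307),(545,108))]; print("pipe",ang(*q))
E
```

```text
{'fx': 368.9298439110224, 'fy': 368.9298439110224, 'cx': 320.5848897615505, 'cy': 238.6953852618284, 'tool_from_camera': array([[ 1.45344428e-03,  9.67677303e-01,  2.52187480e-01,
         6.91743832e+01],
       [ 9.99998925e-01, -1.35719808e-03, -5.55590371e-04,
         6.78889308e-01],
       [-1.95363828e-04,  2.52188016e-01, -9.67678235e-01,
        -8.18624845e+01],
       [ 0.00000000e+00,  0.00000000e+00,  0.00000000e+00,
         1.00000000e+00]])}
{'fx': 368.9298439110224, 'fy': 368.9298439110224, 'cx': 320.5848897615505, 'cy': 238.6953852618284, 'tool_from_camera': array([[ 1.45344428e-03,  9.67677303e-01,  2.52187480e-01,
         6.91743832e+01],
       [ 9.99998925e-01, -1.35719808e-03, -5.55590371e-04,
         6.78889308e-01],
       [-1.95363828e-04,  2.52188016e-01, -9.67678235e-01,
        -8.18624845e+01],
       [ 0.00000000e+00,  0.00000000e+00,  0.00000000e+00,
         1.00000000e+00]])}
{'fx': 368.9298439110224, 'fy': 368.9298439110224, 'cx': 320.5848897615505, 'cy': 238.6953852618284, 'tool_from_camera': array([[ 1.45344428e-03,  9.67677303e-01,  2.52187480e-01,
         6.91743832e+01],
       [ 9.99998925e-01, -1.35719808e-03, -5.55590371e-04,
         6.78889308e-01],
       [-1.95363828e-04,  2.52188016e-01, -9.67678235e-01,
        -8.18624845e+01],
       [ 0.00000000e+00,  0.00000000e+00,  0.00000000e+00,
         1.00000000e+00]])}
[548.07872575 126.42086145  62.        ]
[548.33137463 126.24940599  62.        ]
bar [ 544.02356952 -225.45301076  100.        ]
19.789599800285096 108.70669796598905
pipe 84.65155929885275
```

```bash
python3 - <<'E'
from h import *
print("bar top cam",onplane((463.6,232.0),100,"top"))
a=np.radians(86.6)
env.reach([544.4,-226.8,215],down(a))
print(env.move_l([544.4,-226.8,153],rate=80,f_stop=8))
set_gripper(5); s=env.read_state(); print(s["width"],s["grip_force"],s["tool_pos"],s["force"],s["time_s"])
env.move_l([544.4,-226.8,250],rate=120)
s=env.read_state(); print(s["width"],s["grip_force"],s["force"])
env.reach([548.8,124.4,235],down(np.radians(20.6))); env.hold(.3)
s=env.read_state(); print(s["tool_pos"],s["orientation"],s["force"],s["wrist_torque"],s["time_s"])
w=viewer.camera("wrist"); c=viewer.camera("scene"); cv2.imwrite("pics/hw.png",w); cv2.imwrite("pics/hs.png",c)
cv2.imwrite("pics/h1.png",np.hstack([w[100:420,120:520],cv2.resize(c[180:300,230:380],(400,320),interpolation=2)]))
print(viewer.camera_params("wrist")["tool_from_camera"][:3,3])
E
```

```text
bar top cam [ 544.50561787 -226.64929405  100.        ]
False
11.914147930757844 29.999883379787207 [ 544.33540704 -226.74309651  152.94244163] [ 0.32991812 -0.08509299  0.20297507] 13.9583
11.62550051657619 29.999590809457004 [-0.49549498 -0.36925859 -1.10485114]
[548.94965519 123.92333001 235.0219797 ] [5.69558550e-01 8.21950763e-01 1.90023130e-05 3.39305122e-05] [-0.44247586 -0.81212606 -1.73125097] [-0.03453668 -0.09406709  0.02684406] 16.775
[ 67.78675607  -0.1400513  -81.86248234]
```

View pics/h1.png

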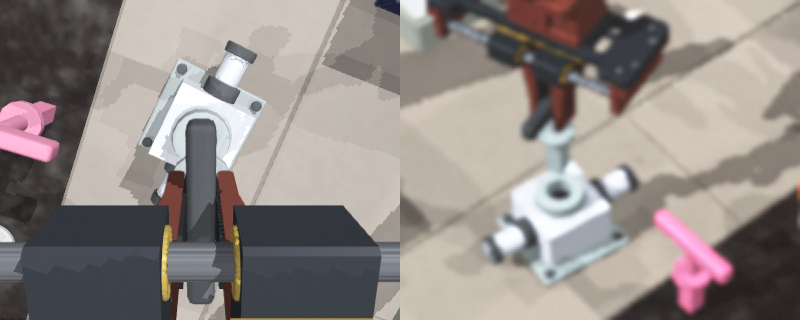

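The key is held straight with its tip just above the bush, which sits at about (560,190) in the right panel. I'll lower it lightly.

```bash
python3 - <<'E'
from h import *
f0=env.read_state()["force"]; t0=env.read_state()["wrist_torque"]
def rep(n):
    s=env.read_state(); print(n,s["tool_pos"].round(2),"tip",round(s["tool_pos"][2]-147,1),(s["force"]-f0).round(1),(s["wrist_torque"]-t0).round(2),s["width"].__round__(1),s["time_s"])
h=env.move_l([548.8,124.4,196],rate=40,f_stop=4); rep(h)
if not h:
    h=env.move_l([548.8,124.4,164],rate=25,f_stop=4); rep(h)
E
```

```text
False [548.98 124.44 196.25] tip 49.2 [-1.  -0.7 -0.5] [0.   0.05 0.04] 11.8 18.0
True [548.98 124.45 187.4 ] tip 40.4 [-0.4 -1.8  6.2] [ 0.05  0.1  -0.04] 11.8 18.575
```

```bash
python3 - <<'E'
from h import *
f0=np.array([-.44,-.81,-1.73])
def rep(n):
    s=env.read_state(); print(n,s["tool_pos"].round(2),"tip",round(s["tool_pos"][2]-147,1),(s["force"]-f0).round(1),s["wrist_torque"].round(2),round(s["time_s"],2))
for d in (4,-4,8,-8,12,-12):
    q=down(np.radians(20.6+d))
    env.move_l([548.9,124.4,189.5],rate=20); env.move_l([548.9,124.4,189],rot=q,rate=20)
    h=env.move_l([548.9,124.4,164],rate=25,f_stop=4); rep((d,h))
    if env.read_state()["tool_pos"][2]<184.5: break
E
```

```text
(4, True) [549.01 124.51 187.42] tip 40.4 [0.9 1.  6.5] [-0.03 -0.03  0.03] 19.43
(-4, True) [549.06 124.46 187.46] tip 40.5 [-0.7  0.6  6.2] [-0.09 -0.   -0.01] 20.32
(8, True) [548.99 124.56 187.45] tip 40.4 [0.9 2.1 6.9] [ 0.08  0.04 -0.  ] 21.29
(-8, True) [548.94 124.55 187.4 ] tip 40.4 [0.  1.1 5.6] [ 0.08  0.03 -0.02] 22.32
(12, True) [549.   124.62 187.46] tip 40.5 [-0.8  2.4  6. ] [ 0.08  0.03 -0.01] 23.43
(-12, True) [548.92 124.6  187.41] tip 40.4 [-0.3  1.6  6.7] [ 0.15  0.01 -0.01] 24.62
```

The tip step is seated but the corners are resting on top. The angle looked well seen, so the centring is probably slightly off. I'll feel the bore walls to centre the key.

```bash
python3 - <<'E'
from h import *
q=down(np.radians(20.6)); c=np.array([548.9,124.4])
env.move_l([*c,192],rot=q,rate=20)
for th in (65.6,155.6):
    u=np.array([np.cos(np.radians(th)),np.sin(np.radians(th))]); r=[]
    for sg in (1,-1):
        env.move_l([*c,192],rate=15); env.hold(.15); a=env.read_state()
        h=env.move_l([*(c+sg*4*u),192],rate=8,f_stop=3); s=env.read_state()
        r.append((s["tool_pos"][:2]-c)@u); print(th,sg,h,round(r[-1],2),(s["force"]-a["force"]).round(1))
    c=c+u*np.mean(r); print("c",c)
env.move_l([*c,190],rate=15)
h=env.move_l([*c,164],rate=25,f_stop=4); s=env.read_state(); print(h,s["tool_pos"],s["force"],s["wrist_torque"],s["time_s"])
E
```

```text
65.6 1 True 3.24 [-0.1 -0.9  0.6]
65.6 -1 True -1.31 [0.5 2.8 2.3]
c [549.29985617 125.28147803]
155.6 1 False 3.75 [ 1.2  0.1 -1.3]
155.6 -1 True -1.63 [ 0.4 -0.1 -0.4]
c [548.33712888 125.7181905 ]
False [548.39248793 125.72246408 164.04220716] [ 1.28465813  0.00299623 -1.81749098] [ 0.09130351 -0.38878055 -0.01670944] 30.425
```

It dropped in. Next I'll seat it fully and turn the bar in line with the pipe, watching the forces.

```bash
python3 - <<'E'
from h import *
def rep(n):
    s=env.read_state(); print(n,s["tool_pos"].round(2),s["force"].round(1),s["wrist_torque"].round(2),round(s["width"],1),round(s["time_s"],2))
c=[548.35,125.72]
h=env.move_l([*c,160],rate=15,f_stop=6); rep(h); z=env.read_state()["tool_pos"][2]
for a in (14,7,1,-5.7):
    env.move_l([*c,z+.2],rot=down(np.radians(a)),rate=10); rep(a)
env.hold(.3); rep("end")
E
```

```text
True [548.58 125.78 161.89] [-0.7 -0.7  5.5] [-0.04 -0.01  0.01] 11.9 30.68
14 [548.22 125.74 162.09] [ 0.2  0.7 -0.9] [ 0.11 -0.19  0.  ] 11.8 30.95
7 [548.41 125.83 162.07] [1.2 0.7 0.3] [ 0.33 -0.2   0.03] 11.7 31.23
1 [548.45 125.82 162.06] [ 1.5  2.1 -1.5] [ 0.35 -0.23 -0.05] 11.7 31.48
-5.7 [548.51 125.81 162.09] [ 0.8  2.  -1.8] [ 0.37 -0.46  0.05] 12.1 31.75
end [548.47 125.74 162.09] [ 1.6  2.5 -3.6] [ 0.46 -0.48  0.04] 11.8 32.05
```

```bash
python3 - <<'E'
from h import *
def rep(n):
    s=env.read_state(); print(n,s["tool_pos"].round(2),s["force"].round(1),s["wrist_torque"].round(2),round(s["width"],1),round(s["time_s"],2))
c=[548.45,125.75]
for a in (-10.7,-5.7): env.move_l([*c,162.1],rot=down(np.radians(a)),rate=10); env.hold(.2); rep(a)
set_gripper(40); rep("open")
env.move_l([*c,300],rate=120); env.hold(.3); s=env.read_state(); w=viewer.camera("wrist")
t=viewer.camera("scene"); cv2.imwrite("pics/fw.png",w);cv2.imwrite("pics/fs.png",t); rep("up")
cv2.imwrite("pics/f1.png",np.hstack([w[100:420,120:520],cv2.resize(t[180:300,230:380],(400,320),interpolation=2)]))
import pickle; pickle.dump((s,viewer.camera_params("wrist")),open("f.pkl","wb"))
E
```

```text
-10.7 [548.53 125.78 162.12] [ 2.9  2.6 -3.7] [ 0.48 -0.54  0.07] 11.4 32.5
-5.7 [548.24 125.61 162.09] [ 0.5 -0.2 -0.6] [ 0.03 -0.13 -0.02] 11.9 32.95
open [548.46 125.76 162.11] [-0.1  0.3 -1.3] [-0.07 -0.07 -0.  ] 40.0 33.58
up [548.41 125.77 299.79] [-0.9 -0.   0.4] [-0.01 -0.09  0.09] 39.8 35.28
```

View pics/f1.png

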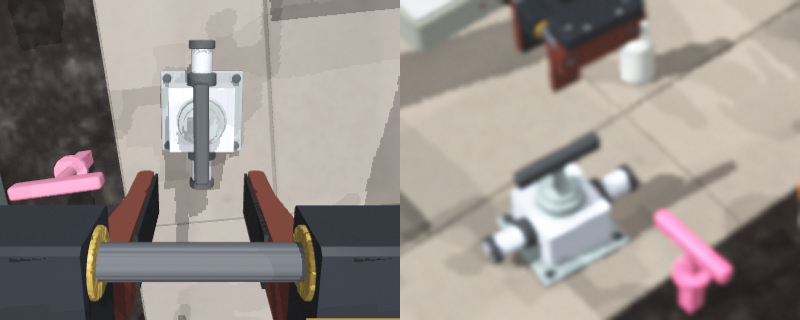

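The bar lies over the pipe, with the bar at x≈202 and the pipe caps at x≈202. The collar sits on the rim, the key is upright and released, and the neighbours are untouched.

```bash
python3 -c "
from station import workorder
print(workorder.sign_off())"
```

```text
the job is handed in; nothing more can be done
None
```

The key is fully home in the valve, turned until its cross-bar lines up with the pipe, and left upright and released. The job was handed in at about 35 s, with nothing else disturbed in the last pictures.

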